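# Nest the two halves of a meter front in the transit tray

## Task

The two white cover halves of a meter front lie loose on the flat deck of the black transit tray, one at each end. Turn each one square and slide or work it over the sunk recess in the middle until it drops in, the tongue of the one inside the notch of the other, so that both end up flat and fully down, flush with the deck. Do it gently, without hammering or forcing the covers, and leave the other things on the bench where they are.

Things in the scene. Friction and masses are not known exactly. Their poses are not given: they have to be found in the camera images.
- tray: Black transit tray, fixed to the bench: a carrier 262 mm (its x) by 600 mm (its y) with a 6 mm wide, 26 mm high outer lip, holding a black insert, 220 x 560 mm, whose flat deck is 20 mm above the bench. Origin: centre of the carrier's underside, on the bench. The covers start on the deck, one at each y end.
- tray_middle (a point): Middle of the carrier, at deck height. Near it is the one recess, in the middle of the insert: 132.5 mm along x, 210.5 mm along y, 12 mm deep, mouth chamfered 2 mm. The insert is stuck fast but sits out of true by up to 6 mm in x and y and 0.03 rad: not measured, to be seen or felt. Interlocked in it, the covers have 2.5 mm of play along x and y, so the first one in must be close up to its end.
- tongue_cover: White plastic cover, 12 mm thick, about 0.18 kg, 130 mm (its x) by 104 mm (its y), plus a tongue 50 mm wide (x) and 24 mm long on the middle of its -y edge. Origin: centre of the underside of the 130 x 104 body. Starts flat on the tray's +y end, tongue more or less towards the recess but turned by up to 1.1 rad. Slides easily on the tray (friction about 0.3).
- keypad_well (a point): Centre of the floor of the keypad well in the tongue cover's top, at the cover's y = +24 mm, 5 mm above its underside. The well is open upwards, 60 mm (x) by 44 mm (y), 7 mm deep: fingertips fit into it to push, drag, turn or press the cover.
- notch_cover: White plastic cover, 12 mm thick, about 0.18 kg, 130 mm (its x) by 104 mm (its y), with a notch 53.5 mm wide (x) and 26 mm deep in the middle of its +y edge that takes the tongue. Origin: centre of the underside of the 130 x 104 outline. Starts flat on the tray's -y end, notch more or less towards the recess but turned by up to 1.1 rad. Slides easily on the tray (friction about 0.3).
- terminal_well (a point): Centre of the floor of the like well in the notch cover's top, at its y = -24 mm; same size and depth. A cover that is crooked or rides on an edge does not go down by pressing; 5 to 15 N on one that is in line is plenty.
- board_box: Cardboard box of circuit boards, 110 x 240 x 65 mm, beyond the tray; to be left alone. Origin: centre of its underside.
- red_bin: Red plastic parts bin, 100 x 160 x 70 mm, beside the tray to the left of the robot; to be left alone. Origin: centre of its underside.
- screwdriver: Screwdriver, 190 mm long, lying on the bench to the robot's right; to be left alone.

How it is judged:
By the outcome, as a careful person would: the job done as asked, in the order asked, and still so for the second after the job is handed in, with the robot touching nothing.
It also fails if it takes over 64 s, if anything falls off the work surface, if the arm or the gripper's body presses on something with over 40 N, if the wrist force passes 120 N, or if a joint passes its speed limit or range.

## Robot

A 7-joint arm with a two-finger parallel gripper is mounted at the origin on the work surface. World frame = base frame: x ahead of the robot, y to its left, z up, the work surface at z = 0. Lengths are in mm, angles in rad, forces in N, time in s.
With the tool pointing down it reaches from about 400 to 875 mm from the base axis. Payload 19.3 kg.
Tool frame: the origin (TCP) lies at the very end of the fingers, on their centre line; the grasp point (between the pads) lies 19 mm behind it (grip_point_offset is the z of the grasp point in the tool frame, in mm); z points along the fingers, y is the line along which they close (so a half turn about z gives the same grasp; the last joint's range is limited). The gripper opens to 85 mm and grips with 20 to 120 N. Pads are 22 mm wide; open, the fingers measure 114 mm over their backs; the gripper's body (76 mm by 85 mm) begins 54 mm behind the grasp point. The pads swing forward as they close: fully open they stand 13 mm farther back than shut.
Start: joints at [-1.346, 0.521, -0.036, 1.599, 0.021, 1.021, -0.113], TCP at [181.612, 598.023, 231.291] pointing down, gripper open.
Joint ranges: [-2.91, 2.91], [-0.3, 2.13], [-1.5, 1.42], [0.17, 2.43], [-1.26, 4.41], [0.16, 1.93], [-2.52, 2.52]. Speed limits (rad/s): [1.89, 1.89, 2.39, 2.39, 3.01, 3.01, 3.01].

## Interface

Orientations are given as a 3x3 rotation matrix whose columns are the frame's x, y, z axes.
In Python, from workcell import movep, movel, goto_joints, open_gripper, clamp, wait, inverse_kinematics, read_state, camera, PlanningError, finish_job, grip_point_offset gives the robot as it stands. Calls block until the motion is done:
- movep(position, orientation): joint-space move of the TCP to a pose.
- movel(position, frame=None, max_speed=150, guard=None): straight line of the TCP; frame=None keeps the orientation; max_speed is the mean speed in mm/s. With guard (N) it stops when the force on the tool has changed by that much, and returns True; else False.
- goto_joints(angles): joint-space move.
- open_gripper() and clamp(): open the fingers fully, or close them until they stop; the grip force is fixed at half the most.
- wait(seconds).
- inverse_kinematics(position, orientation): joint angles nearest the present ones, or None.
- read_state(): the state.
- camera(name): name is "scene" or "top" or "wrist"; returns a dict with "image" (480x640x3 uint8, blue, green, red), "range_z" (480x640 float32, mm along the optical axis (not along the pixel's ray), 0 where there is no reading), "fx", "fy", "cx", "cy" (pixels), "dist_coeffs" ([k1, k2, p1, p2, k3] as OpenCV has them; the pictures are not rectified), "cam_to_world" (4x4, takes a point from camera to world coordinates). Camera axes: x right, y up, looking along -z (the intrinsics and any distortion apply to the point x, -y, -z); pixel columns grow to the right and rows downward; lengths in mm; the calibration is good to about 2 mm. A picture is of the moment at which its call begins.
A pose or a line that the arm cannot do raises PlanningError and nothing moves.
- finish_job(): hands the job in; it is judged then, once.
The state is a dict: "time": time; "qpos": joint angles; "qvel": joint speeds; "joint_efforts": joint torques, N m; "eef_pos": TCP position; "tool_rot": TCP orientation; "ft_force": force on the tool from outside, world axes, zero at the start; "torque": the same for the moment, N m; "finger_gap": finger opening in mm; "gripper_force": force on a finger pad.
Only numpy, scipy, OpenCV 4.12 (cv2) and the standard library are available. Lean on these libraries where they do the work, as an engineer would, in place of code of your own. Each camera call takes 0.05 s, during which the arm holds its last target. There are 200 camera calls.

## Working session

There is one attempt and no reset: what is moved stays moved. The work goes in short steps, each a Python script; the robot and the scene stay as the last script left them, time stands still between calls to the robot, and variables do not carry over. Pictures are saved under pics/ and viewed, at most 10 in all, crops included, and the job is handed in when it is done.

```bash
ls; mkdir -p pics
python3 - <<'E'
from workcell import *
import cv2,numpy as np
s=read_state();print(s['time'],s['eef_pos'],s['tool_rot'],s['finger_gap'],grip_point_offset)
for n in ['top','scene']:
    c=camera(n);cv2.imwrite(f'pics/{n}0.png',c['image']);np.savez(f'pics/{n}0.npz',**c)
    print(n,c['fx'],c['fy'],c['cx'],c['cy'],c['dist_coeffs'],np.round(c['cam_to_world'],3).tolist())
E
```

```text
pics
0.0 [181.52962035 597.69596313 230.72678624] [[-9.56860722e-01  2.90546887e-01 -2.56788189e-04]
 [ 2.90546990e-01  9.56860079e-01 -1.11130737e-03]
 [-7.71765293e-05 -1.13797541e-03 -9.99999350e-01]] 85.34010691162571 -18.700000000000003
top 472.7959896204969 472.7959896204969 317.7743527351898 237.50495932625935 [-0.04936532  0.          0.          0.          0.        ] [[0.066, 0.972, -0.227, 331.682], [-0.998, 0.065, -0.01, 20.483], [0.005, 0.228, 0.974, 1225.788], [0.0, 0.0, 0.0, 1.0]]
scene 593.3200182936663 593.3200182936663 317.09247858075946 234.33958165572724 [-0.17814407  0.          0.          0.          0.        ] [[0.29, -0.636, 0.715, 1886.285], [0.957, 0.184, -0.224, -383.166], [0.011, 0.749, 0.662, 1239.611], [0.0, 0.0, 0.0, 1.0]]
```

View pics/top0.png

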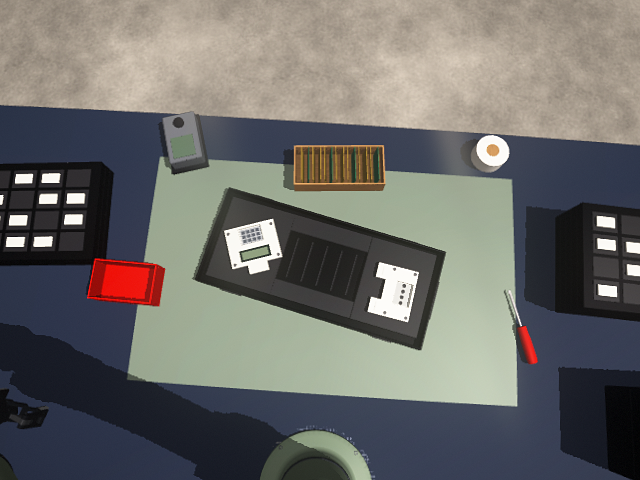

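View pics/scene0.png

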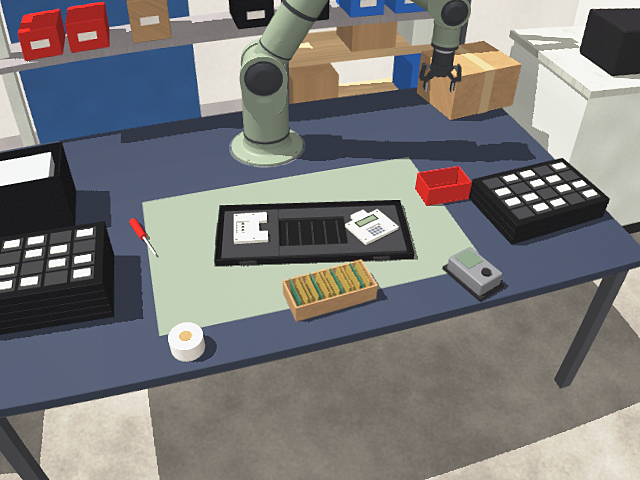

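The top view shows the tray rotated, with its corners at about (230,188), (444,252), (420,349) and (195,280). The tongue cover is at (253,245), the notch cover at (393,291) and the ribbed recess at about (322,265). The scene view agrees.

```bash
cat > h.py <<'E'
import cv2,numpy as np
from workcell import *
def K(c): return np.array([[c['fx'],0,c['cx']],[0,c['fy'],c['cy']],[0,0,1.]])
def rays(c,px):
    u=cv2.undistortPoints(np.asarray(px,float).reshape(-1,1,2),K(c),np.asarray(c['dist_coeffs'],float)).reshape(-1,2)
    T=np.asarray(c['cam_to_world']);d=np.c_[u[:,0],-u[:,1],-np.ones(len(u))]@T[:3,:3].T
    return T[:3,3],d
def on_plane(c,px,z):
    o,d=rays(c,px);return o+d*((z-o[2])/d[:,2])[:,None]
def depth_pts(c,px):
    o,d=rays(c,px);p=np.round(np.asarray(px)).astype(int).reshape(-1,2)
    return o+d*np.asarray(c['range_z'])[p[:,1],p[:,0]][:,None]
def white(c):
    m=cv2.inRange(c['image'],(175,175,175),(255,255,255))
    return m
def tool(yaw):  # tool y axis at world angle yaw, pointing down
    y=np.array([np.cos(yaw),np.sin(yaw),0]);z=np.array([0,0,-1.]);return np.c_[np.cross(y,z),y,z]
E
python3 - <<'E'
from h import *
c=dict(np.load('pics/top0.npz'))
cor=on_plane(c,[[230,188],[444,252],[420,349],[195,280]],26);print(np.round(cor));m=cor.mean(0);print('mid',m)
for a,b in [(0,1),(3,2),(0,3),(1,2)]:
    v=cor[b]-cor[a];print(np.linalg.norm(v),np.arctan2(v[1],v[0]))
M=white(c);cs,_=cv2.findContours(M,cv2.RETR_EXTERNAL,cv2.CHAIN_APPROX_NONE)
for k in cs:
    a=cv2.contourArea(k)
    if a<800: continue
    p=on_plane(c,k.reshape(-1,2),32);
    r=cv2.minAreaRect(p[:,:2].astype(np.float32));
    if abs(r[0][0]-m[0])<200 and abs(r[0][1]-m[1])<320: print('white',a,r, 'h',np.median(depth_pts(c,k.reshape(-1,2))[:,2]))
s=read_state()
# recommended wrist cam pose in tool frame
w=camera('wrist');T=np.asarray(w['cam_to_world']);R=s['tool_rot'];print(np.round(R.T@T[:3,:3],3),R.T@(T[:3,3]-s['eef_pos']),w['fx'],w['dist_coeffs'])
for yw in (1.9,0.3,-1.2):
  print(yw,inverse_kinematics([m[0]-60,m[1],480],tool(yw)))
E
```

```text
[[ 732.  276.   26.]
 [ 595. -298.   26.]
 [ 345. -240.   26.]
 [ 480.  338.   26.]]
mid [537.95680363  19.12981724  26.        ]
589.325320846164 -1.8046767288820065
593.6130003501962 -1.7992167916918582
260.1128775012091 2.897566390293486
256.8636504947828 2.9140962560562205
white 1806.5 ((483.4678039550781, -167.06607055664062), (104.6338882446289, 130.43850708007812), 79.03137969970703) h 32.274292012278465
white 2084.0 ((572.7852783203125, 195.9677734375), (128.659912109375, 130.3033447265625), 18.215749740600586) h 31.244095135033604
[[ 0.001  0.952  0.305]
 [ 1.    -0.001  0.001]
 [ 0.001  0.305 -0.952]] [ 7.98264740e+01  1.16683342e-01 -1.43401849e+02] 410.34089080910877 [-0.06924865  0.          0.          0.          0.        ]
1.9 [-0.61598727  0.10449546  0.51237035  1.5778202  -0.05140459  1.47274502
  1.7990859 ]
0.3 [-0.73499248  0.10986515  0.65095532  1.58218334 -0.06681317  1.47210113
  0.21964332]
-1.2 [-0.92612032  0.12856308  0.88383393  1.58829363 -0.09977966  1.47198686
 -1.23647753]
```

Run:
```python
from h import *
t0=read_state()['time']
for yw in (1.34,-1.80):
  print(inverse_kinematics([484,32,340],tool(yw)))
movep([484,32,340],tool(1.34))
wait(0.2)
c=camera('wrist');np.savez('pics/w1.npz',**c);cv2.imwrite('pics/w1.png',c['image']);print(t0,read_state()['time'],read_state()['eef_pos'])
```

```text
[-0.56358016  0.19527129  0.44727887  1.82556337 -0.09244236  1.14117272
  1.2548569 ]
[-0.8993948   0.25475314  0.88395627  1.83807767 -0.21527596  1.14866145
 -1.74222307]
0.15 2.7167 [484.02316828  32.30062503 339.92436964]
```

View pics/w1.png

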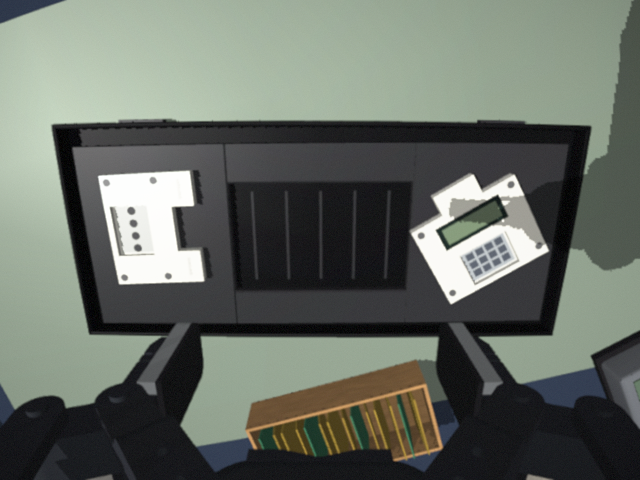

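The wrist view shows the tray level in the image. The recess mouth runs from about (232,181) to (411,181) and (406,290) to (234,290). The notch cover is nearly square on the left at (150,228), and the tongue cover is turned on the right at (480,238).

```bash
cat >> h.py <<'E'
TC=np.array([[-65,52],[65,52],[65,-52],[25,-52],[25,-76],[-25,-76],[-25,-52],[-65,-52]],float)
NC=np.array([[-65,52],[-26.75,52],[-26.75,26],[26.75,26],[26.75,52],[65,52],[65,-52],[-65,-52]],float)
def cover(c,x0,x1,model,z=32,y0=130,y1=330,th=95):
    """outline corners -> rigid fit of the model corners; returns centre, yaw, rms"""
    g=cv2.cvtColor(c['image'],cv2.COLOR_BGR2GRAY);m=np.zeros_like(g);m[y0:y1,x0:x1]=(g[y0:y1,x0:x1]>th)*255
    k=max(cv2.findContours(m,cv2.RETR_EXTERNAL,cv2.CHAIN_APPROX_NONE)[0],key=cv2.contourArea)
    p=on_plane(c,k.reshape(-1,2),z)[:,:2]
    q=cv2.approxPolyDP(p.astype(np.float32).reshape(-1,1,2),8,True).reshape(-1,2).astype(float)
    if len(q)!=8: print('corners',len(q),np.round(q).tolist());return None
    best=None
    for qq in (q,q[::-1]):
        for s in range(8):
            P=np.roll(qq,s,0);A=model-model.mean(0);B=P-P.mean(0)
            a=np.arctan2((A[:,0]*B[:,1]-A[:,1]*B[:,0]).sum(),(A*B).sum())
            R=np.array([[np.cos(a),-np.sin(a)],[np.sin(a),np.cos(a)]])
            e=np.sqrt(((B-A@R.T)**2).sum(1).mean())
            if best is None or e<best[2]: best=(P.mean(0)-R@model.mean(0),a,e)
    hh=depth_pts(c,k.reshape(-1,2))[:,2]
    print('cover centre',np.round(best[0],1),'yaw %.3f'%best[1],'rms %.1f'%best[2],'h90 %.1f'%np.percentile(hh,70));return best
E
python3 - <<'E'
from h import *
c=dict(np.load('pics/w1.npz'))
n=cover(c,85,225,NC);t=cover(c,405,560,TC)
im=c['image'][160:310,215:430];im=cv2.resize(im,(800,558),interpolation=cv2.INTER_CUBIC);cv2.imwrite('pics/rec.png',cv2.convertScaleAbs(im,alpha=3))
# deck and lip depth checks
print('deck',depth_pts(c,[[200,230],[320,160],[320,310]])[:,2],'recess',depth_pts(c,[[270,230],[370,240]])[:,2],'lip',depth_pts(c,[[320,125]]))
print('carrier outer',np.round(on_plane(c,[[53,126],[589,128],[552,333],[91,333]],26)))
E
```

```text
corners 12 [[401.0, -100.0], [376.0, -207.0], [425.0, -228.0], [424.0, -209.0], [537.0, -229.0], [556.0, -126.0], [516.0, -116.0], [509.0, -143.0], [463.0, -134.0], [466.0, -108.0], [428.0, -99.0], [417.0, -137.0]]
cover centre [580.3 200.6] yaw -1.257 rms 2.8 h90 21.6
deck [20.59299611 21.97106564 21.08742668] recess [9.61459879 9.66622597] lip [[414.19882131  49.24343832  26.52080364]]
carrier outer [[ 344. -238.   26.]
 [ 481.  340.   26.]
 [ 729.  283.   26.]
 [ 594. -296.   26.]]
```

View pics/rec.png

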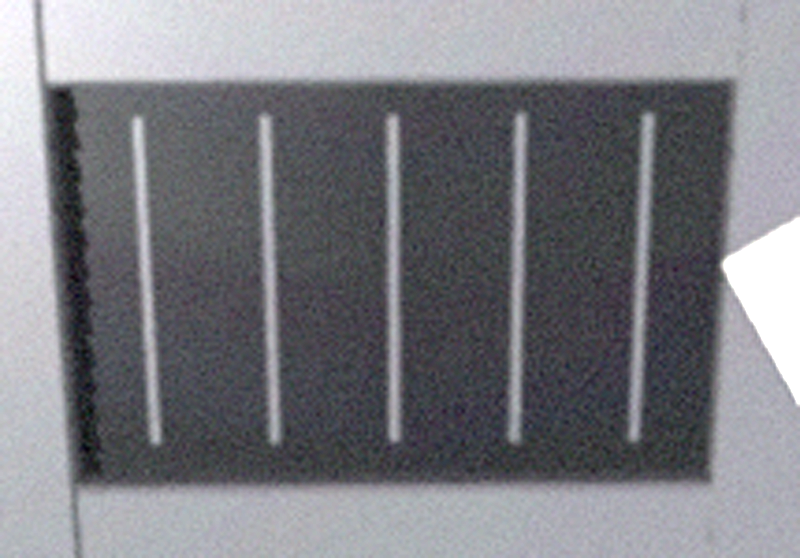

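The recess crop shows mouth corners at crop pixels (46,82), (734,80), (709,483) and (78,486). Next I'll convert those and refit the covers.

Run:
```python
from h import *
c=dict(np.load('pics/w1.npz'))
q=np.array([[46,82],[734,80],[709,483],[78,486]])/3.721+[215,160]-[0.37,0.37]
r=on_plane(c,q,20)[:,:2];print(np.round(r,1),'centre',r.mean(0))
for i in range(4):
    v=r[(i+1)%4]-r[i];print(np.linalg.norm(v),np.arctan2(v[1],v[0]))
for th in (120,150,170): 
    print(th);cover(c,85,215,NC,th=th,y0=160,y1=295);cover(c,405,560,TC,th=th if th<125 else 85,y0=165,y1=310)
```

```text
[[450.3 -67.4]
 [497.4 136.7]
 [627.1 107.2]
 [580.8 -96.3]] centre [538.88888025  20.04684209]
209.45472629015646 1.3443763412232799
133.02977735108215 -0.22378505882936603
208.65135818855887 -1.794647566056492
133.5702775460591 2.9238167631104424
120
cover centre [ 481.8 -165. ] yaw -0.182 rms 1.8 h90 29.0
cover centre [580.6 200.2] yaw -1.250 rms 3.7 h90 24.5
150
cover centre [ 482.6 -165.3] yaw -0.183 rms 1.2 h90 32.2
cover centre [580.1 200.5] yaw -1.249 rms 4.0 h90 21.4
170
cover centre [ 482.  -165.4] yaw -0.190 rms 0.6 h90 32.7
cover centre [580.1 200.5] yaw -1.249 rms 4.0 h90 21.4
```

```bash
cat >> h.py <<'E'
C0=np.array([538.9,20.0]);PHI=-0.2255
def rot(a): return np.array([[np.cos(a),-np.sin(a)],[np.sin(a),np.cos(a)]])
def F(x,y): return C0+rot(PHI)@np.array([x,y],float)
def st(tag=''):
    s=read_state();print(tag,'t %.1f'%s['time'],np.round(s['eef_pos'],1),'F',np.round(s['ft_force'],1),'gap %.1f'%s['finger_gap'],'pad %.0f'%s['gripper_force'],'yaw %.4f'%np.arctan2(s['tool_rot'][1,1],s['tool_rot'][0,1]));return s
E
python3 - <<'E'
from h import *
c,a=np.array([482.2,-165.4]),-0.19
g=c+rot(a)@[47.5,-24]
print(inverse_kinematics([*g,100],tool(a)))
movep([*g,90],tool(a));st()
print(movel([*g,25.5],max_speed=60,guard=8));st()
clamp();st('clamped')
E
```

```text
[-0.11165737  0.66942515  0.52969463  1.89890817 -0.50305936  0.7080417
  0.52471166]
 t 4.0 [ 525.1 -197.    90.7] F [0.2 0.  0.1] gap 85.4 pad 0 yaw -0.1871
False
 t 5.2 [ 524.5 -198.    25.8] F [ 0.4 -0.1 -1.4] gap 85.2 pad 0 yaw -0.1900
clamped t 5.8 [ 524.5 -197.9   25.9] F [-2.6  1.3  8.8] gap 32.9 pad 59 yaw -0.1900
```

Run:
```python
from h import *
s=read_state();p=s['eef_pos']
movel([p[0],p[1],26.4],max_speed=30);st('up')
l=rot(-PHI)@(p[:2]-C0);print('F coords',l)
print(movel([*F(47.5,l[1]+15),26.4],tool(PHI),max_speed=70,guard=20));st()
print(movel([*F(47.5,-67),26.4],max_speed=90,guard=20));st()
c=camera('wrist');cv2.imwrite('pics/w2.png',c['image']);np.savez('pics/w2.npz',**c)
```

```text
up t 6.0 [ 524.5 -197.9   26.4] F [ 0.2  0.3 -1.5] gap 32.7 pad 60 yaw -0.1899
F coords [  34.71613443 -215.64377506]
False
 t 6.5 [ 540.2 -186.1   26.3] F [-0.3 -1.1 -1.2] gap 32.8 pad 60 yaw -0.2246
False
 t 8.1 [570.1 -56.6  26.5] F [ 0.6  0.8 -1.8] gap 32.5 pad 60 yaw -0.2263
```

View pics/w2.png

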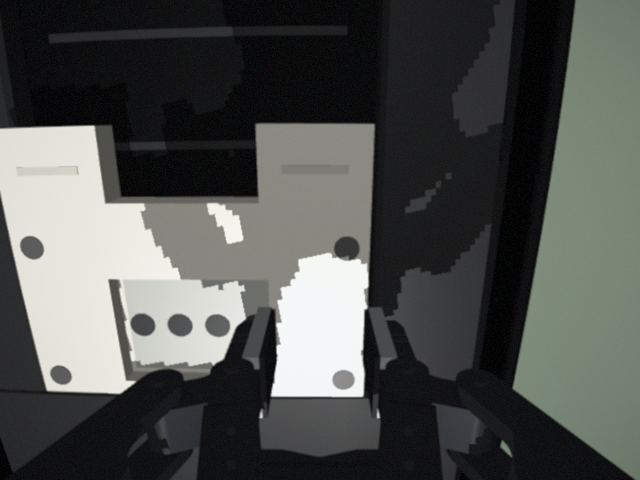

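The wrist view shows the notch cover gripped by its right wall, lying over the recess and square to its edge (right recess edge at about x=380). Its trailing edge, near y=392, is by the recess end, so I'll go a bit further and lower gently.

Run:
```python
from h import *
movel([*F(47.5,-57),26.4],max_speed=60,guard=15);st()
r=movel([*F(47.5,-57),22.5],max_speed=15,guard=6);st(r)
c=camera('wrist');np.savez('pics/w3.npz',**c)
from h import *
T=on_plane(c,[[383,10],[378,100]],20)[:,:2];print('recess right edge in F',[np.round(rot(-PHI)@(t-C0),1) for t in T])
T=on_plane(c,[[372,150],[368,250]],32)[:,:2];print(' cover right edge in F',[np.round(rot(-PHI)@(t-C0),1) for t in T])
cv2.imwrite('pics/w3.png',c['image'])
```

```text
t 8.5 [572.6 -45.5  26.3] F [ 0.3 -0.7 -1.2] gap 32.5 pad 60 yaw -0.2245
True t 8.8 [573.1 -46.4  22.9] F [ 4.2 -0.5  5.2] gap 32.7 pad 60 yaw -0.2256
recess right edge in F [array([67.2, 54.9]), array([66.6, 26.9])]
 cover right edge in F [array([63.6, 11.1]), array([ 63.5, -22.6])]
```

View pics/w3.png

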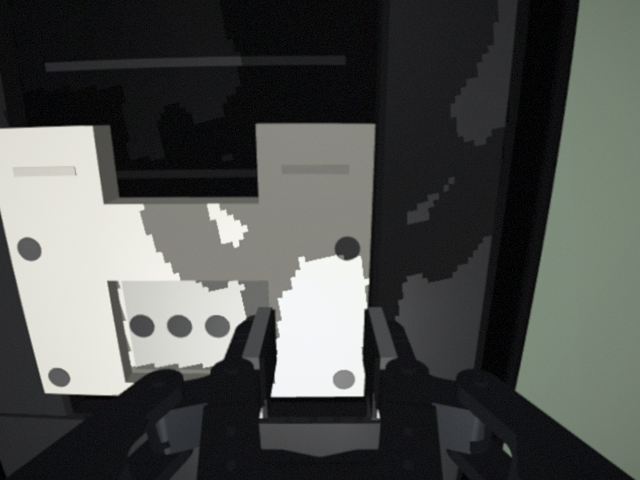

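The cover is over the recess but about 1.5 mm too far toward the robot, and its edge is riding on that chamfer. I'll shift it +x and lower further, then release.

Run:
```python
from h import *
movel([*F(49,-57),23.2],max_speed=15);st()
r=movel([*F(49,-57),21.3],max_speed=15,guard=7);st(r)
open_gripper();st('open')
p=read_state()['eef_pos'];movel([p[0],p[1],90]);
movep([*F(-45,-80)[:2],200],tool(PHI))
wait(.1);c=camera('wrist');np.savez('pics/w4.npz',**c);cv2.imwrite('pics/w4.png',c['image']);st()
```

```text
t 9.1 [573.8 -46.6  23. ] F [ 1.2 -0.9 -1.7] gap 32.6 pad 60 yaw -0.2253
False t 9.3 [573.8 -46.5  21.1] F [ 1.3 -1.  -2.1] gap 32.8 pad 60 yaw -0.2252
open t 9.9 [573.9 -46.5  21.3] F [-0.   0.3  0.3] gap 85.3 pad 0 yaw -0.2253
 t 11.3 [477.4 -47.9 199. ] F [ 0.1 -0.2  0.2] gap 85.6 pad 0 yaw -0.2251
```

View pics/w4.png

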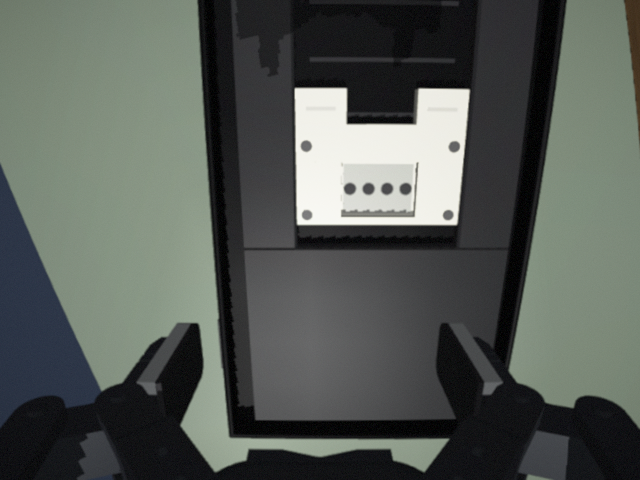

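The notch cover has dropped in square. Its trailing edge is at y≈226 and the recess end at y≈247, so a gap of about 15 mm remains. I'll close the fingers in the well and push it to its end.

```bash
cat >> h.py <<'E'
def inF(p): return rot(-PHI)@(np.asarray(p)[:2]-C0)
E
python3 - <<'E'
from h import *
c=dict(np.load('pics/w4.npz'))
b=cover(c,280,485,NC,z=20,y0=70,y1=240,th=150);l=inF(b[0]);print('F',l)
e=on_plane(c,[[300,247],[455,247]],20);print('end edge F',[inF(x) for x in e])
clamp()
w=inF(b[0]+rot(b[1])@[0,-24]);print('well F',w)
movep([*F(*w),60],tool(PHI))
print(movel([*F(*w),16],max_speed=60,guard=6));st()
print(movel([*F(w[0],w[1]-45),16],max_speed=40,guard=7));s=st('pushed');print(inF(s['eef_pos']))
E
```

```text
cover centre [531.7 -12.1] yaw -0.224 rms 0.6 h90 20.6
F [  0.18565721 -32.87563382]
end edge F [array([ -62.34710165, -104.61235704]), array([  66.35980981, -104.40576269])]
well F [  0.22386909 -56.8756034 ]
False
 t 13.6 [526.5 -35.6  16.2] F [ 0.6 -0.1 -0.5] gap -0.0 pad 0 yaw -0.2256
True
pushed t 14.4 [519.5 -65.4  16. ] F [2.  2.9 2.4] gap -0.2 pad 2 yaw -0.2255
[  0.182768   -87.57326963]
```

The notch cover is at its end: centre at about -52.6 in recess y, against -53.25 ideal. Now the tongue cover. I'll look from close by first.

Run:
```python
from h import *
p=read_state()['eef_pos'];q=F(0.2,inF(p)[1]+8)
movel([*q,16],max_speed=60);movel([*q,60]);open_gripper()
movep([523,181,200],tool(-1.25));wait(.1)
c=camera('wrist');np.savez('pics/w5.npz',**c);cv2.imwrite('pics/w5.png',c['image']);st()
```

```text
t 17.3 [523.1 180.1 199.8] F [ 0.2 -0.3 -0.1] gap 85.3 pad 0 yaw -1.2509
```

View pics/w5.png

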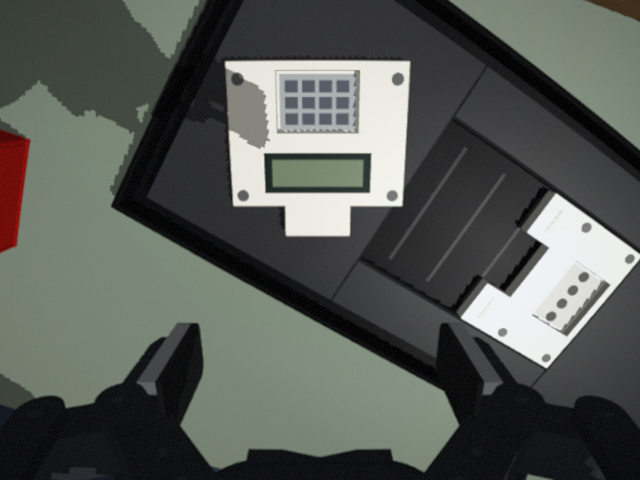

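The view is clear: the tongue cover body spans (225,60) to (410,207), with the tongue at (318,222). The notch cover is seated at lower right, against its end. I'll grip the right wall, turn the cover about its own centre and slide it near.

Run:
```python
from h import *
c=dict(np.load('pics/w5.npz'))
b=cover(c,200,420,TC,th=110,y0=45,y1=245);n=inF(b[0]);print('F',n)
assert b[2]<2 and abs(b[1]+1.25)<.06
a=b[1];o=np.array([47.5,24.])
g=b[0]+rot(a)@o
movep([*g,85],tool(a));print(movel([*g,26.3],max_speed=60,guard=8));clamp();st('clamped')
p=read_state()['eef_pos'];movel([p[0],p[1],26.8],max_speed=30);st()
for f in np.linspace(0,1,7)[1:]:
    aa=a+f*(PHI-a);cc=F(n[0]*(1-f)+0.*f,n[1]-10*f)
    if movel([*(cc+rot(aa)@o),26.6],tool(aa),max_speed=40,guard=25): print('guard',f);break
st('turned')
```

```text
cover centre [582.3 201.9] yaw -1.248 rms 0.7 h90 31.8
F [  1.63332603 186.94988785]
False
clamped t 19.6 [620.3 164.5  26.8] F [-1.9  0.   6.9] gap 32.7 pad 59 yaw -1.2475
 t 19.9 [620.3 164.5  26.8] F [-1.2  0.5  2.2] gap 32.1 pad 60 yaw -1.2476
turned t 21.9 [630.  205.1  26.8] F [0.4 0.8 6.8] gap 32.1 pad 61 yaw -0.2313
```

Run:
```python
from h import *
q=F(48.3,62+24)
p=inF(read_state()['eef_pos']);print(p)
print(movel([*F(48.3,p[1]),27],tool(PHI),max_speed=40,guard=20))
print(movel([*q,27],max_speed=90,guard=20));st()
wait(.1);c=camera('wrist');np.savez('pics/w6.npz',**c);cv2.imwrite('pics/w6.png',c['image'])
```

```text
[ 47.41862135 200.7732635 ]
False
False
 t 23.6 [605.3  93.7  26.9] F [-0.2  0.8 -0.8] gap 32.5 pad 60 yaw -0.2247
```

View pics/w6.png

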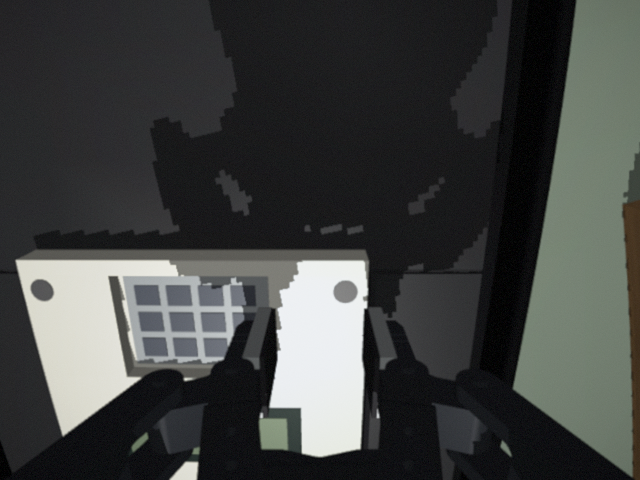

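Run:
```python
from h import *
c=dict(np.load('pics/w6.npz'));g=cv2.cvtColor(c['image'],cv2.COLOR_BGR2GRAY)
print(g[240:272,100],g[240:272,340]);print(g[280,355:380],g[265,355:380])
for px,z in [([100,261],32),([340,261],32),([100,250],20),([368,270],32),([368,300],32)]: print(px,z,inF(on_plane(c,[px],z)[0]))
```

```text
[ 25  24  22  21  28  23  23  23  29  53  78  89  87  88  90  89  90  90
  89 116 184 219 224 224 223 223 224 223 224 223 223 224] [ 29  24  23  20  28  25  24  20  32  53  79  91  93  92  93  94  92  93
  92 107 161 225 239 240 239 240 239 238 240 239 239 238]
[239 240 239 239 239 240 239 239 240 239 238 216 135  59  21  15  19  24
  20  17  21  23  25  23  25] [239 240 239 239 240 240 239 241 238 220 152 123 117  87  45  22  22  26
  24  23  24  22  19  26  26]
[100, 261] 32 [-33.46902383 115.37507052]
[340, 261] 32 [ 54.09446005 115.61299884]
[100, 250] 20 [-39.65249406 115.66016094]
[368, 270] 32 [ 64.26062404 112.17707599]
[368, 300] 32 [ 64.72665242 100.30162716]
```

Run:
```python
from h import *
movel([*F(48.9,75.4),27],max_speed=50,guard=20);st()
for dx,dy in [(0,0),(0,-.8),(0,.8),(.8,0),(-.8,0)]:
    q=F(48.9+dx,75.4+dy)
    movel([*q,26.8],max_speed=15)
    r=movel([*q,21.8],max_speed=15,guard=6);s=st((dx,dy,r));print(inF(s['eef_pos']))
    if not r or s['eef_pos'][2]<22.3: break
c=camera('wrist');np.savez('pics/w7.npz',**c);cv2.imwrite('pics/w7.png',c['image'])
```

```text
t 24.1 [603.4  82.   27.1] F [-0.2  0.3 -1.8] gap 32.4 pad 60 yaw -0.2263
(0, 0, False) t 24.8 [603.4  82.5  21.7] F [ 0.1 -0.1 -2.4] gap 32.7 pad 60 yaw -0.2256
[48.8553048  75.32772369]
```

It went down freely. I'll release, then press gently with closed fingers in each well and look.

Run:
```python
from h import *
open_gripper();st()
p=read_state()['eef_pos'];movel([p[0],p[1],60]);clamp()
for y in (75,-76):
    movep([*F(0,y),45],tool(PHI))
    print(movel([*F(0,y),11.5],max_speed=30,guard=9));st('press')
    movel([*F(0,y),60])
movep([484,32,340],tool(1.34));wait(.2)
c=camera('wrist');np.savez('pics/w8.npz',**c);cv2.imwrite('pics/w8.png',c['image']);st()
Z=np.array(c['range_z']);
u,v=np.meshgrid(np.arange(225,420),np.arange(175,297));px=np.c_[u.ravel(),v.ravel()]
P=depth_pts(c,px);L=(P[:,:2]-C0)@rot(PHI)
for nm,x,y in [('T',-55,45),('T',55,45),('T',-55,90),('T',55,90),('T tongue',0,-10),('N',-55,-15),('N',55,-15),('N',-55,-90),('N',55,-90),('deck',-85,0),('deck',85,0)]:
    m=np.hypot(L[:,0]-x,L[:,1]-y)<7;print(nm,x,y,np.round(np.median(P[m,2]),1) if m.any() else None)
```

```text
t 25.4 [603.4  82.5  21.8] F [ 0.6 -0.3 -0.2] gap 85.4 pad 0 yaw -0.2255
True
press t 27.9 [555.5  93.   13.1] F [-2.   0.2 10.3] gap -0.0 pad 5 yaw -0.2256
True
press t 30.1 [521.8 -54.2  13.1] F [-1.5  0.5 11. ] gap -0.0 pad 5 yaw -0.2258
 t 31.9 [484.   31.9 339.3] F [-0.7 -0.1  0.2] gap -0.1 pad 0 yaw 1.3390
T -55 45 20.6
T 55 45 20.5
T -55 90 20.8
T 55 90 20.6
T tongue 0 -10 20.5
N -55 -15 21.0
N 55 -15 20.5
N -55 -90 21.0
N 55 -90 20.8
deck -85 0 None
deck 85 0 None
```

View pics/w8.png

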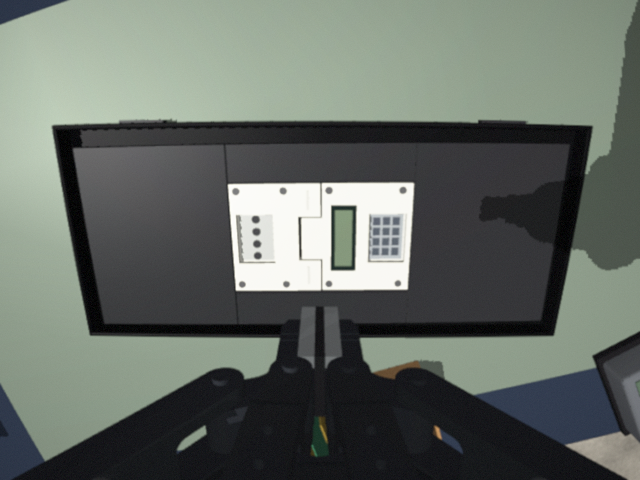

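The two covers are interlocked in the recess, spanning (229,183) to (413,290). All measured points sit at about 20.5–21 mm, matching the deck, and both well floors were felt at 13 mm, so they are fully down.

```bash
python3 -c "
from workcell import *
print(finish_job())"
```

```text
the job is handed in; nothing more can be done
None
```

Both covers are interlocked in the recess, flat, fully down and flush with the deck. The job was handed in at about 32 s, with push and press forces of about 11 N or less, and the other things on the bench were not touched.

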